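# Feel which pump buffers have gone hard and refit the sound ones

## Task

The circulating pump is off its base for a service, and its three old rubber buffers lie on the worktop. Squeeze each one gently between its two steel plates, about as hard as 12 N and never above 18 N: push every buffer that still gives down onto a free stud of the pump base until it sits flat on the plate, without forcing it, and put every buffer that has gone hard in the blue scrap tray, leaving everything else on the worktop alone.

Things in the scene. Friction and masses are not known exactly. Their poses are not given: they have to be found in the camera images.
- buffer_a_centre (a point): Centre of rubber buffer a, 17 mm above its underside. The three look alike: a black ribbed rubber block 38 mm (own x) by 34 mm, 34 mm tall, with an upright 12.5 mm bore right through (own z), bonded between two upright steel plates 36 mm wide, 29 mm tall, 5 mm thick, from 3 to 32 mm above the underside; their outer faces look along own +y and -y, 44 mm apart at rest. 0.1 to 0.17 kg.
- buffer_a_plate0_face (a point): Middle of the outer face of the -y plate of buffer a. Squeezed, the two plates of a sound buffer close by about 1 mm per 3 N of grip (4 mm at 12 N), the rubber staying midway, and spring back; those of a hardened one close by less than 0.5 mm at 20 N. None, some or all may be hard; neither looks nor names tell.
- buffer_b_centre (a point): Centre of rubber buffer b, 17 mm above its underside. The three look alike: a black ribbed rubber block 38 mm (own x) by 34 mm, 34 mm tall, with an upright 12.5 mm bore right through (own z), bonded between two upright steel plates 36 mm wide, 29 mm tall, 5 mm thick, from 3 to 32 mm above the underside; their outer faces look along own +y and -y, 44 mm apart at rest. 0.1 to 0.17 kg.
- buffer_b_plate0_face (a point): Middle of the outer face of the -y plate of buffer b. Squeezed, the two plates of a sound buffer close by about 1 mm per 3 N of grip (4 mm at 12 N), the rubber staying midway, and spring back; those of a hardened one close by less than 0.5 mm at 20 N. None, some or all may be hard; neither looks nor names tell.
- buffer_c_centre (a point): Centre of rubber buffer c, 17 mm above its underside. The three look alike: a black ribbed rubber block 38 mm (own x) by 34 mm, 34 mm tall, with an upright 12.5 mm bore right through (own z), bonded between two upright steel plates 36 mm wide, 29 mm tall, 5 mm thick, from 3 to 32 mm above the underside; their outer faces look along own +y and -y, 44 mm apart at rest. 0.1 to 0.17 kg.
- buffer_c_plate0_face (a point): Middle of the outer face of the -y plate of buffer c. Squeezed, the two plates of a sound buffer close by about 1 mm per 3 N of grip (4 mm at 12 N), the rubber staying midway, and spring back; those of a hardened one close by less than 0.5 mm at 20 N. None, some or all may be hard; neither looks nor names tell.
- stud0 (a point): Foot of stud 0 (first of three) on the upper face of the pump base, 8 mm above the worktop: an upright steel pin 9 mm in diameter, 24 mm tall, tip tapered over the last 5 mm. A buffer sits with its bore over the pin, turned any way. Axes as for the base.
- stud1 (a point): Foot of stud 1 (middle of three) on the upper face of the pump base, 8 mm above the worktop: an upright steel pin 9 mm in diameter, 24 mm tall, tip tapered over the last 5 mm. A buffer sits with its bore over the pin, turned any way. Axes as for the base.
- stud2 (a point): Foot of stud 2 (last of three) on the upper face of the pump base, 8 mm above the worktop: an upright steel pin 9 mm in diameter, 24 mm tall, tip tapered over the last 5 mm. A buffer sits with its bore over the pin, turned any way. Axes as for the base.
- tray_floor (a point): Middle of the inner floor (3 mm above the worktop) of the blue metal scrap tray, fixed, open on top: 180 mm (own x) by 140 mm (own y) outside, 34 mm tall, walls 3 mm.
- buffer_a: Buffer a again, with its plates; origin at the centre of its underside, axes as for its centre.
- buffer_b: Buffer b again, with its plates; origin at the centre of its underside, axes as for its centre.
- buffer_c: Buffer c again, with its plates; origin at the centre of its underside, axes as for its centre.
- mug: Bystander, not to be disturbed: white mug with dark dots, 82x114x91 mm. Origin at the centre of its underside.
- tape_measure: Bystander, not to be disturbed: yellow and black tape measure, 40x81x67 mm. Origin at the centre of its underside.
- spanner: Bystander, not to be disturbed: adjustable spanner lying flat, 44x202x11 mm. Origin at the centre of its underside.
- pliers: Bystander, not to be disturbed: pliers with blue grips lying flat, 54x177x13 mm. Origin at the centre of its underside.
- elbow: Bystander, not to be disturbed: brass pipe elbow, 44x44x27 mm. Origin at the centre of its underside.
- red_driver: Bystander, not to be disturbed: screwdriver with a red handle, 31x206x31 mm. Origin at the centre of its underside.
- pump_base: Pump base: fixed flat metal plate 230 (own x) x 76 mm, 8 mm thick; three studs 75 mm apart along own x, the middle one at the centre. Origin under the middle of the plate, z up.
Mind the look-alikes: they are no part of the job. What is shaped like the buffer_b but red is not meant.

How it is judged:
By the outcome, as a careful person would: the job done as asked, in the order asked, and still so for the second after the job is handed in, with the robot touching nothing.
It also fails if it takes over 72 s, if anything falls off the work surface, if the arm or the gripper's body presses on something with over 40 N, if the wrist force passes 120 N, or if a joint passes its speed limit or range.

## Robot

A 7-joint arm with a two-finger parallel gripper is mounted at the origin on a cart in front of the work surface, level with it; the furniture and walls round the work are solid. World frame = base frame: x ahead of the robot, y to its left, z up, the work surface at z = 0. Lengths are in mm, angles in rad, forces in N, time in s.
With the tool pointing down it reaches from about 400 to 875 mm from the base axis. Payload 6.5 kg.
Tool frame: the origin (TCP) lies on the centre line of the jaws, within the pads' length; the fingertips stand 22 mm ahead of it and the grasp point (between the pads) lies 3 mm ahead of it (ctrl.finger_overhang is the distance from the TCP to the fingertips, in mm); z points along the fingers, y is the line along which they close (so a half turn about z gives the same grasp; the last joint's range is limited). The gripper opens to 88 mm and grips with 3 to 60 N. Pads are 18 mm wide; open, the fingers measure 123 mm over their backs; the gripper's body (75 mm by 187 mm) begins 45 mm behind the grasp point.
Start: joints at [-1.386, 0.536, -0.004, 1.538, 0.003, 1.067, -0.071], TCP at [161.311, 629.658, 260.716] pointing down, gripper open.
Joint ranges: [-2.7, 2.7], [-0.37, 2.16], [-1.27, 1.26], [0.24, 2.4], [-1.31, 4.45], [0.19, 1.91], [-2.76, 2.76]. Speed limits (rad/s): [2.39, 2.39, 3.14, 3.14, 3.14, 3.14, 3.14].

## Interface

Orientations are given as a unit quaternion [x, y, z, w].
In Python, from bench import observe, eyes, ticket, ctrl gives the robot as it stands.
- The arm moves only by the shell command python3 -m handwheel 'ROWS'. ROWS is JSON, a list of rows, each a list of 3 entries, a list of its own where there are three numbers: the shift along the world's x, y, z each as a share of 0.05 m, from -1 to 1, then the turn about the world's z as a share of 8 degrees, from -1 to 1, then the opening, from 0 (shut) to 1 (fully open). A call has exactly 10 rows; each row shifts and turns the commanded pose from where the row before left it; what a row does not reach is not made up. A row lasts 1/10 s, in which the tool goes at most 50 mm and 8.59 degrees, less where a joint would pass 70% of its speed; a pose out of reach is approached as far as the arm can. A call with a number of a shift or a turn outside -1 to 1 is refused whole. A call with a gripper value outside its range is refused whole. The fingers move at their own pace and stop on an object; the grip force is fixed at half the most. Time passes only in rows, so rows that do not move let the fingers close, or fill a call up. It gives the time, the measured TCP pose, the force, the opening and the grip force at its end, in the units of the state.
- observe(): the state, without advancing time (a new reading comes with each control period).
- eyes.read_camera(name): name is "side" or "top"; returns (picture, depth): 384x512x3 uint8, blue, green, red; 384x512 float32, mm along the optical axis (not along the pixel's ray), 0 where there is no reading.
- eyes.get_calibration(name): a dict with "fov_y" (degrees; the focal length in pixels is half the picture's height over the tangent of half this angle, whatever the lens; pixels are square), "cx", "cy" (the principal point, pixels), "world_from_camera" (4x4, takes a point from camera to world coordinates). Camera axes: x right, y down, z forward; pixel columns grow to the right and rows downward; lengths in mm; the calibration is good to about 2 mm. A picture is of the moment at which its call begins. get_calibration takes no time and is no camera call.
- ticket.job_done(): hands the job in; it is judged then, once.
The state is a dict: "time_s": time; "q": joint angles; "joint_velocities": joint speeds; "joint_torque": joint torques, N m; "position": TCP position; "tool_rot": TCP orientation; "force": force on the tool from outside, world axes, zero at the start; "ft_torque": the same for the moment, N m; "finger_gap": opening from 0.0 (shut) to 1.0 (fully open); "finger_force": force on a finger pad.
Only numpy, scipy, OpenCV 4.12 (cv2) and the standard library are available. Lean on these libraries where they do the work, as an engineer would, in place of code of your own. Each camera call takes 0.05 s, during which the arm holds its last target. There are 200 camera calls.

## Working session

There is one attempt and no reset: what is moved stays moved. The work goes in short steps, Python scripts to look and compute and a shell command to move; the robot and the scene stay as the last step left them, time stands still between calls to the robot, and variables do not carry over. Pictures are saved under pics/ and viewed, at most 10 in all, crops included, and the job is handed in when it is done.

```bash
mkdir -p pics; ls
python3 - <<'E'
from bench import observe, eyes, ticket, ctrl
import cv2,numpy as np
s=observe();print(s);print(ctrl.finger_overhang,[a for a in dir(ctrl) if a[0]!='_'])
for n in("top","side"):
    p,d=eyes.read_camera(n);np.savez(f'{n}0.npz',p=p,d=d)
    cv2.imwrite(f'pics/{n}0.png',cv2.resize(p,(800,600),interpolation=cv2.INTER_CUBIC));print(n,eyes.get_calibration(n))
E
```

```text
pics
{'time_s': 0.0, 'q': array([-1.3862069 ,  0.53716388, -0.00444581,  1.53882698,  0.00259698,
        1.06728222, -0.07118659]), 'joint_velocities': array([-0.00063432,  0.00021179,  0.00083923, -0.00065638, -0.0010514 ,
       -0.0017217 , -0.00069174]), 'joint_torque': array([ 2.37828999e-04, -5.70986009e+01,  9.91203524e-01, -2.51606226e+01,
       -5.61331445e-02,  1.79083936e-02,  1.62284355e-04]), 'position': array([161.17984147, 629.12838167, 259.85843978]), 'tool_rot': array([ 1.25021683e-01,  9.92153656e-01, -8.36032477e-04, -4.65030109e-05]), 'force': array([ 0.53752338, -0.06060635, -0.16482125]), 'ft_torque': array([ 0.03491882, -0.05589363,  0.00549313]), 'finger_force': 0.0, 'finger_gap': 0.9965769770993571}
22.0 ['PlanningError', 'finger_overhang']
top {'fov_y': 55.23733391484602, 'cx': 254.18705607514826, 'cy': 193.1631775095084, 'world_from_camera': array([[-9.03298456e-03, -9.98376438e-01,  5.62396099e-02,
         4.57195704e+02],
       [-9.99935501e-01,  8.63124558e-03, -7.38215873e-03,
        -1.57737690e+02],
       [ 6.88475546e-03, -5.63026654e-02, -9.98390009e-01,
         1.14678362e+03],
       [ 0.00000000e+00,  0.00000000e+00,  0.00000000e+00,
         1.00000000e+00]])}
side {'fov_y': 53.649790166559214, 'cx': 255.5904441611527, 'cy': 191.71518414132228, 'world_from_camera': array([[ 4.51416078e-01, -7.51462131e-01,  4.81173763e-01,
        -6.63349465e+01],
       [-8.92246742e-01, -3.86731673e-01,  2.33097327e-01,
        -4.30675603e+02],
       [ 1.09213200e-02, -5.34549604e-01, -8.45066533e-01,
         1.02657814e+03],
       [ 0.00000000e+00,  0.00000000e+00,  0.00000000e+00,
         1.00000000e+00]])}
```

View pics/top0.png

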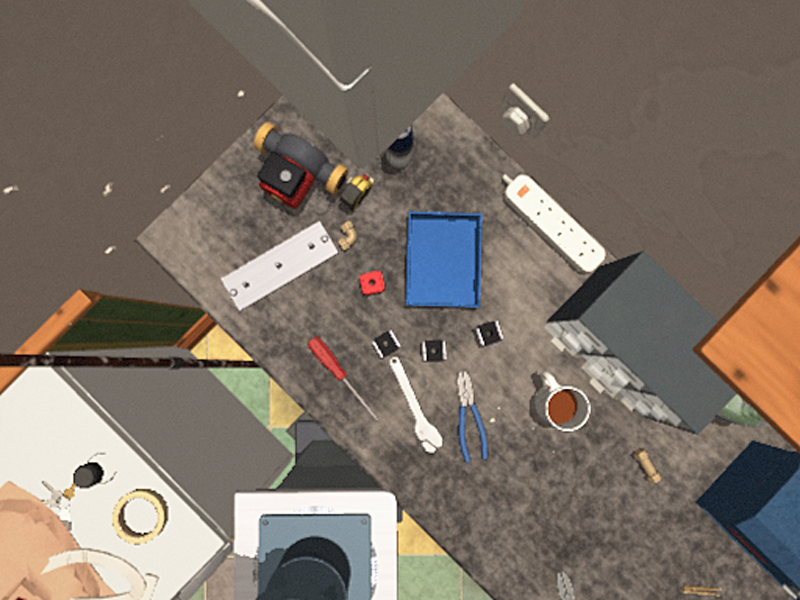

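View pics/side0.png

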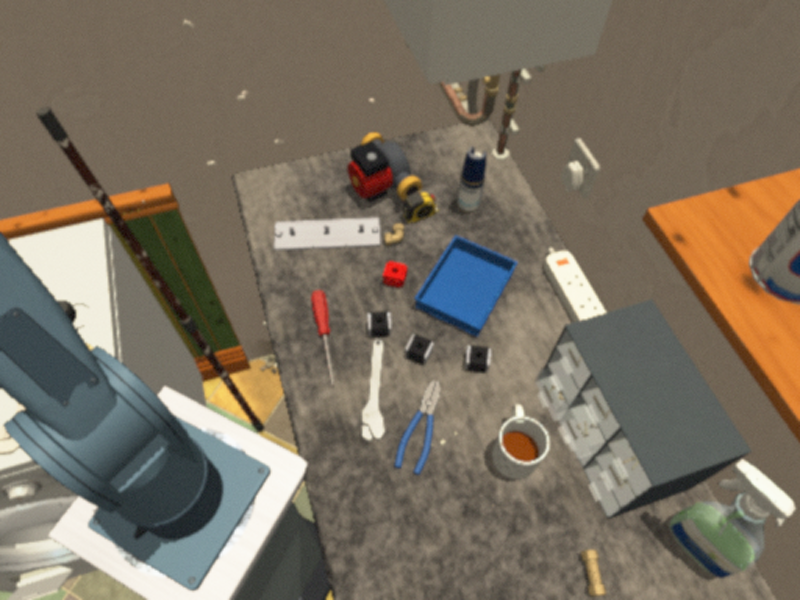

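```bash
cat > h.py <<'E'
import numpy as np,cv2
from bench import observe, eyes
def cam(n):
    c=eyes.get_calibration(n);f=192/np.tan(np.radians(c['fov_y']/2))
    return np.array([[f,0,c['cx']],[0,f,c['cy']],[0,0,1]]),c['world_from_camera']
def rect(p,n,z,x1,y1,w,h,s,interp=cv2.INTER_CUBIC):
    "orthographic map of plane z; up=+x, left=+y; pixel (u,v)-> x=x1-v/s, y=y1-u/s"
    K,T=cam(n);u,v=np.meshgrid(np.arange(w),np.arange(h))
    W=np.stack([x1-v/s,y1-u/s,np.full(u.shape,float(z)),np.ones(u.shape)])
    C=np.tensordot(np.linalg.inv(T),W,1)[:3];q=np.tensordot(K,C,1);q=(q/q[2]).astype(np.float32)
    return cv2.remap(p,q[0],q[1],interp)
def cloud(d,n):
    K,T=cam(n);v,u=np.mgrid[:384,:512]
    C=np.stack([(u-K[0,2])/K[0,0]*d,(v-K[1,2])/K[1,1]*d,d,np.ones_like(d)])
    return np.tensordot(T,C,1)[:3]
E
python3 - <<'E'
from h import *
out=[]
for n in("top","side"):
    z=np.load(n+'0.npz');p=z['p']
    out.append(np.vstack([rect(p,n,34,480,-70,800,290,2.6*1.0),]))
    P=cloud(z['d'],n)
    if n=='top':
        for nm,(x0,x1,y0,y1) in dict(pump=(600,800,50,320)).items():
            m=(P[0]>x0)&(P[0]<x1)&(P[1]>y0)&(P[1]<y1)&(P[2]>60);print(nm,P[2][m].max(),P[0][m].min(),P[1][m].min(),P[1][m].max())
            for x in range(600,800,20): 
                k=m&(abs(P[0]-x)<10); print(x,k.sum() and (P[1][k].min().round(),P[1][k].max().round(),P[2][k].max().round()))
cv2.imwrite('pics/buf.png',np.vstack(out))
out=[rect(np.load(n+'0.npz')['p'],n,32,650,190,800,300,3.) for n in("top","side")]
cv2.imwrite('pics/base.png',np.vstack(out))
E
```

```text
pump 597.8619941850301 691.0218347188763 50.03091919755738 319.9712376718618
600 0
620 0
640 0
660 0
680 0
700 (np.float64(305.0), np.float64(320.0), np.float64(475.0))
720 (np.float64(50.0), np.float64(310.0), np.float64(505.0))
740 (np.float64(50.0), np.float64(288.0), np.float64(535.0))
760 (np.float64(52.0), np.float64(269.0), np.float64(567.0))
780 (np.float64(50.0), np.float64(249.0), np.float64(598.0))
```

View pics/buf.png

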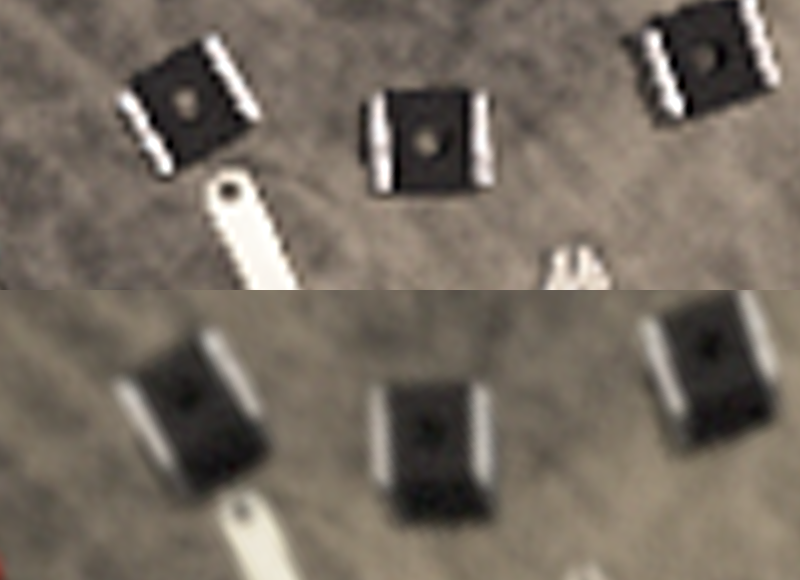

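View pics/base.png

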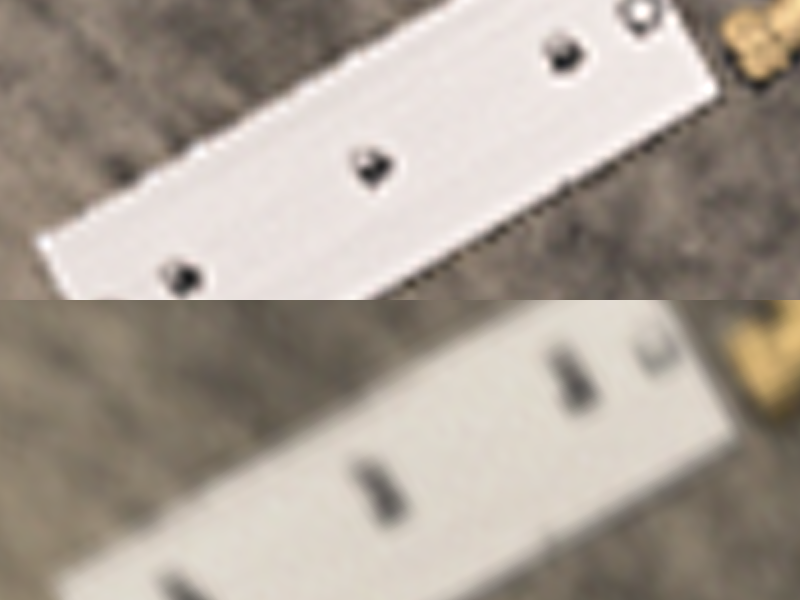

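```bash
cat > base.py <<'E'
from h import *
S=4
for n in("top","side"):
    p=np.load(n+'0.npz')['p']
    r=rect(p,n,8,690,220,1200,800,S);g=r.min(2)
    m=(g>150).astype(np.uint8);m=cv2.morphologyEx(m,cv2.MORPH_CLOSE,np.ones((41,41)))
    m=cv2.morphologyEx(m,cv2.MORPH_OPEN,np.ones((41,41)))
    c=max(cv2.findContours(m,0,2)[0],key=cv2.contourArea);(u,v),wh,a=cv2.minAreaRect(c)
    b=cv2.boxPoints(((u,v),wh,a));W=np.c_[690-b[:,1]/S,220-b[:,0]/S]
    e=W[1]-W[0] if np.linalg.norm(W[1]-W[0])>np.linalg.norm(W[2]-W[1]) else W[2]-W[1]
    e/=np.linalg.norm(e);e*=-np.sign(e[1]);M=cv2.moments(c)
    c0=np.array([690-M['m01']/M['m00']/S,220-M['m10']/M['m00']/S]);print(n,'centre',c0,'size',np.array(wh)/S,'dir',np.degrees(np.arctan2(e[1],e[0])))
    # stud silhouettes: darkness centroid at mid-height plane
    r=rect(p,n,19,690,220,1200,800,S);g=r.min(2).astype(float)
    for k in(-1,0,1):
        q=c0+75*k*e;U=int((220-q[1])*S);V=int((690-q[0])*S);w=g[V-44:V+45,U-44:U+45];d=np.clip(np.median(w)-25-w,0,80)
        yy,xx=np.mgrid[:89,:89]-44;print(k,'plate',q.round(1),'stud',690-(V+(d*yy).sum()/d.sum())/S,220-(U+(d*xx).sum()/d.sum())/S)
    r=rect(p,n,34,720,-80,900,900,3);m=((r[...,0].astype(int)-r[...,2])>60).astype(np.uint8)
    c=max(cv2.findContours(m,0,2)[0],key=cv2.contourArea);(u,v),wh,a=cv2.minAreaRect(c);print('tray',720-v/3,-80-u/3,np.array(wh)/3,a)
E
python3 base.py
```

```text
top centre [597.28692767  69.17074797] size [ 76.75852966 230.77267456] dir -59.94218
-1 plate [559.7 134.1] stud 558.0286180251588 132.2444346919533
0 plate [597.3  69.2] stud 595.4709130407356 68.0116939235755
1 plate [634.9   4.3] stud 633.3177384246449 3.596129865338497
tray 603.952402750651 -256.96175130208337 [146.42254639 185.93025716] 2.155999183654785
side centre [596.44785037  70.16266086] size [ 76.79121399 231.04803467] dir -59.64737
-1 plate [558.5 134.9] stud 555.4638674917164 132.75820565829343
0 plate [596.4  70.2] stud 593.4979644854187 68.72157803861933
1 plate [634.3   5.4] stud 630.942539219263 3.9597937405534935
tray 602.8338826497396 -256.05586751302087 [145.77822876 188.03436279] 2.0989060401916504
```

```bash
python3 -m handwheel '[[[0.8,-0.6,0],-1,1],[[0.8,-0.6,0],-1,1],[[0.8,-0.7,0],-1,1],[[0.7,-0.7,-0.2],-1,1],[[0.6,-0.8,-0.2],-1,1],[[0.5,-0.8,-0.2],-1,1],[[0.4,-0.9,-0.2],-1,1],[[0.2,-0.9,-0.2],-1,1],[[0.2,-0.9,-0.2],-1,1],[[0.1,-0.9,-0.2],-1,1]]'
```

```text
time_s: 1.1
position: [413.4, 241.0, 190.7]
tool_rot: [0.736, 0.677, 0.0, 0.0]
force: [0.7, -0.3, -0.4]
finger_gap: 1.004
finger_force: 0.0
```

```bash
python3 -m handwheel '[[[0.1,-0.9,-0.2],-0.9,1],[[0.1,-0.95,-0.2],-0.9,1],[[0.1,-0.95,-0.2],-0.9,1],[[0.1,-0.95,-0.2],-0.9,1],[[0.06,-0.95,-0.2],-0.9,1],[[0,-0.95,-0.2],-0.9,1],[[0,-0.95,-0.2],-0.9,1],[[0,-0.9,0],-0.45,1],[[0,-0.14,0],0,0.8],[[0,0,0],0,0.8]]'; python3 -c "
from h import *
s=observe();from scipy.spatial.transform import Rotation as R
y=R.from_quat(s['tool_rot']).as_matrix()[:,1];print(s['position'],np.degrees(np.arctan2(y[1],y[0])),s['joint_velocities'].round(3),s['q'].round(2))"
```

```text
time_s: 2.1
position: [435.6, -140.3, 121.0]
tool_rot: [0.963, 0.271, -0.0, 0.0]
force: [-0.1, 0.9, 0.0]
finger_gap: 0.841
finger_force: 0.0
[ 435.58236719 -140.30670636  120.97607281] -58.52661877987633 [-0.053 -0.012 -0.036  0.012 -0.004  0.004 -0.018] [-0.26  0.51  0.58  2.16 -0.49  0.6  -0.34]
```

```bash
python3 -m handwheel '[[[0.09,-0.04,0],0,0.7],[[0,0,-0.4],0,0.7],[[0,0,-0.5],0,0.7],[[0,0,-0.5],0,0.7],[[0,0,-0.4],0,0.7],[[0,0,-0.12],0,0.7],[[0,0,0],0,0.65],[[0,0,0],0,0.6],[[0,0,0],0,0.56],[[0,0,0],0,0.56]]'
cat > st.py <<'E'
from h import *
s=observe();from scipy.spatial.transform import Rotation as R
y=R.from_quat(s['tool_rot']).as_matrix()[:,1];print(s['position'].round(2),np.degrees(np.arctan2(y[1],y[0])).round(2),s['force'].round(2),'gap mm',88*s['finger_gap'],s['finger_force'])
E
python3 st.py
```

```text
time_s: 3.1
position: [441.0, -140.9, 25.8]
tool_rot: [0.962, 0.273, 0.001, 0.0]
force: [-0.2, -0.0, -0.2]
finger_gap: 0.563
finger_force: 0.0
[ 441.02 -140.86   25.8 ] -58.34 [-0.24 -0.04 -0.2 ] gap mm 49.50348008584401 0.0
```

```bash
python3 -m handwheel '[[[-0.01,-0.03,0],0,0.54],[[0,0,0],0,0.52],[[0,0,0],0,0.51],[[0,0,0],0,0.505],[[0,0,0],0,0.502],[[0,0,0],0,0.5],[[0,0,0],0,0.498],[[0,0,0],0,0.497],[[0,0,0],0,0.497],[[0,0,0],0,0.497]]';python3 st.py
```

```text
time_s: 4.1
position: [439.9, -142.5, 25.0]
tool_rot: [0.962, 0.273, -0.0, 0.0]
force: [-0.1, 1.5, 0.1]
finger_gap: 0.497
finger_force: 1.1
[ 439.9  -142.46   25.04] -58.37 [-0.11  1.48  0.1 ] gap mm 43.72720435084847 1.0901460938475793
```

```bash
python3 -m handwheel '[[[0,0,0],0,0.497],[[0,0,0],0,0.496],[[0,0,0],0,0.496],[[0,0,0],0,0.495],[[0,0,0],0,0.495],[[0,0,0],0,0.494],[[0,0,0],0,0.494],[[0,0,0],0,0.493],[[0,0,0],0,0.493],[[0,0,0],0,0.493]]';python3 st.py
```

```text
time_s: 5.1
position: [440.0, -142.5, 25.1]
tool_rot: [0.962, 0.273, 0.0, 0.0]
force: [-0.3, -0.4, -0.6]
finger_gap: 0.494
finger_force: 2.0
[ 439.98 -142.5    25.09] -58.37 [-0.29 -0.37 -0.58] gap mm 43.48354836104856 1.9755783845175756
```

```bash
python3 -m handwheel '[[[0,0,0],0,0.491],[[0,0,0],0,0.489],[[0,0,0],0,0.487],[[0,0,0],0,0.485],[[0,0,0],0,0.483],[[0,0,0],0,0.482],[[0,0,0],0,0.48],[[0,0,0],0,0.48],[[0,0,0],0,0.48],[[0,0,0],0,0.48]]';python3 st.py
```

```text
time_s: 6.1
position: [439.9, -142.4, 25.1]
tool_rot: [0.962, 0.273, 0.0, 0.0]
force: [-1.2, -0.3, -1.0]
finger_gap: 0.481
finger_force: 5.0
[ 439.94 -142.44   25.06] -58.37 [-1.23 -0.31 -1.  ] gap mm 42.3495215777364 5.039196094439831
```

```bash
python3 -m handwheel '[[[0,0,0],0,0.475],[[0,0,0],0,0.468],[[0,0,0],0,0.462],[[0,0,0],0,0.457],[[0,0,0],0,0.455],[[0,0,0],0,0.455],[[0,0,0],0,0.455],[[0,0,0.2],0,0.455],[[0,0,0.6],0,0.455],[[0,0,0.7],0,0.455]]';python3 st.py
```

```text
time_s: 7.1
position: [438.8, -142.1, 100.7]
tool_rot: [0.962, 0.272, -0.001, -0.001]
force: [0.6, 1.2, -0.7]
finger_gap: 0.458
finger_force: 11.0
[ 438.83 -142.11  100.66] -58.39 [ 0.59  1.17 -0.72] gap mm 40.27706088676847 11.046922631794587
```

```bash
python3 -m handwheel '[[[0.2,0.3,0],0,0.455],[[0.5,0.66,0],0,0.455],[[0.5,0.66,0],0,0.455],[[0.5,0.66,0],0,0.455],[[0.5,0.66,0],0,0.455],[[0.5,0.66,0],0,0.455],[[0.35,0.46,0],0,0.455],[[0.1,0.16,-0.2],0,0.455],[[0,0,0],0,0.455],[[0,0,0],0,0.455]]';python3 st.py
python3 - <<'E'
from h import *
o=[]
for n in('top','side'):
    p,d=eyes.read_camera(n);np.savez(n+'1.npz',p=p,d=d)
    o.append(rect(p,n,66,680,150,600,300,3.7))
cv2.imwrite('pics/h1.png',np.vstack(o))
E
```

```text
time_s: 8.1
position: [595.9, 66.7, 89.7]
tool_rot: [0.962, 0.272, -0.001, 0.0]
force: [-0.7, -1.1, -1.7]
finger_gap: 0.457
finger_force: 11.0
[595.94  66.72  89.7 ] -58.46 [-0.69 -1.06 -1.73] gap mm 40.24869490825614 11.047209299867973
```

View pics/h1.png

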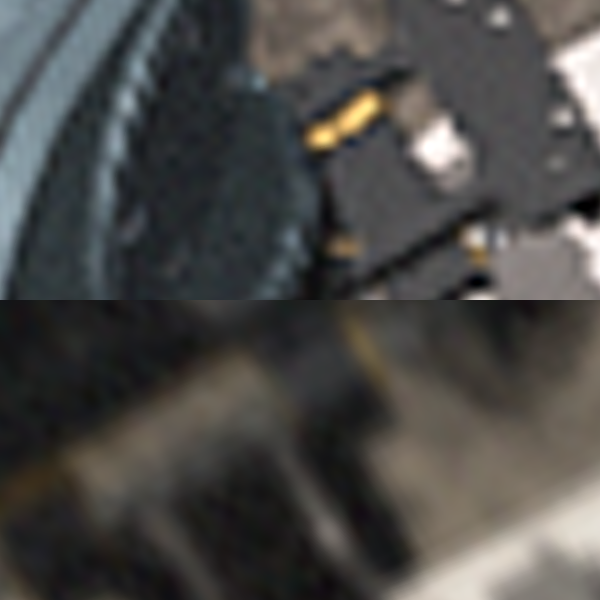

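```bash
python3 -m handwheel '[[[0.012,0.046,0],0,0.455],[[0,0,-0.2],0,0.455],[[0,0,-0.3],0,0.455],[[0,0,-0.06],0,0.455],[[0,0,-0.06],0,0.455],[[0,0,-0.06],0,0.455],[[0,0,-0.06],0,0.455],[[0,0,-0.05],0,0.455],[[0,0,0],0,0.455],[[0,0,0],0,0.455]]';python3 st.py
```

```text
time_s: 9.2
position: [598.1, 70.9, 50.7]
tool_rot: [0.962, 0.273, 0.0, 0.0]
force: [0.2, 0.9, -1.4]
finger_gap: 0.458
finger_force: 11.0
[598.11  70.88  50.66] -58.37 [ 0.24  0.87 -1.37] gap mm 40.32399951085488 11.047114545945078
```

```bash
python3 -m handwheel '[[[0,0,-0.06],0,0.455],[[0,0,-0.06],0,0.455],[[0,0,-0.06],0,0.455],[[0,0,-0.06],0,0.455],[[0,0,-0.04],0,0.455],[[0,0,-0.03],0,0.455],[[0,0,-0.02],0,0.455],[[0,0,0],0,0.455],[[0,0,0],0,0.455],[[0,0,0],0,0.455]]';python3 st.py
```

```text
time_s: 10.2
position: [598.1, 70.9, 34.2]
tool_rot: [0.962, 0.273, 0.0, 0.0]
force: [-0.4, 0.6, -1.2]
finger_gap: 0.459
finger_force: 11.0
[598.11  70.88  34.15] -58.37 [-0.37  0.59 -1.19] gap mm 40.433728481228584 11.04703359422274
```

```bash
python3 -m handwheel '[[[0,0,-0.015],0,0.455],[[0,0,-0.01],0,0.455],[[0,0,-0.005],0,0.455],[[0,0,0],0,0.455],[[0,0,0],0,0.48],[[0,0,0],0,0.5],[[0,0,0],0,0.54],[[0,0,0],0,0.58],[[0,0,0.2],0,0.58],[[0,0,0.5],0,0.58]]';python3 st.py
```

```text
time_s: 11.2
position: [596.6, 70.8, 66.7]
tool_rot: [0.962, 0.273, -0.002, -0.0]
force: [0.6, 0.3, -0.2]
finger_gap: 0.581
finger_force: 0.0
[596.55  70.75  66.67] -58.37 [ 0.64  0.34 -0.19] gap mm 51.120860203260534 0.0
```

```bash
python3 -m handwheel '[[[0,0,0.6],0,0.7],[[-0.3,-0.6,0.2],-0.5,0.7],[[-0.5,-0.9,0],-0.5,0.7],[[-0.5,-0.9,0],-0.5,0.7],[[-0.5,-0.9,0],-0.5,0.7],[[-0.5,-0.9,0],-0.5,0.7],[[-0.5,-0.9,0],-0.5,0.7],[[-0.4,-0.7,0],-0.5,0.7],[[-0.2,-0.3,0],-0.2,0.7],[[0,0,0],0,0.7]]';python3 st.py
python3 - <<'E'
from h import *
o=[]
for n in('top','side'):
    p,d=eyes.read_camera(n);np.savez(n+'2.npz',p=p,d=d)
    o.append(rect(p,n,42,650,190,760,300,3.))
cv2.imwrite('pics/h2.png',np.vstack(o))
E
```

```text
time_s: 12.2
position: [429.9, -230.5, 108.4]
tool_rot: [1.0, 0.015, 0.0, 0.001]
force: [0.4, 0.2, 0.4]
finger_gap: 0.7
finger_force: 0.0
[ 429.93 -230.49  108.37] -88.32 [0.39 0.24 0.37] gap mm 61.59091711676382 0.0
```

View pics/h2.png

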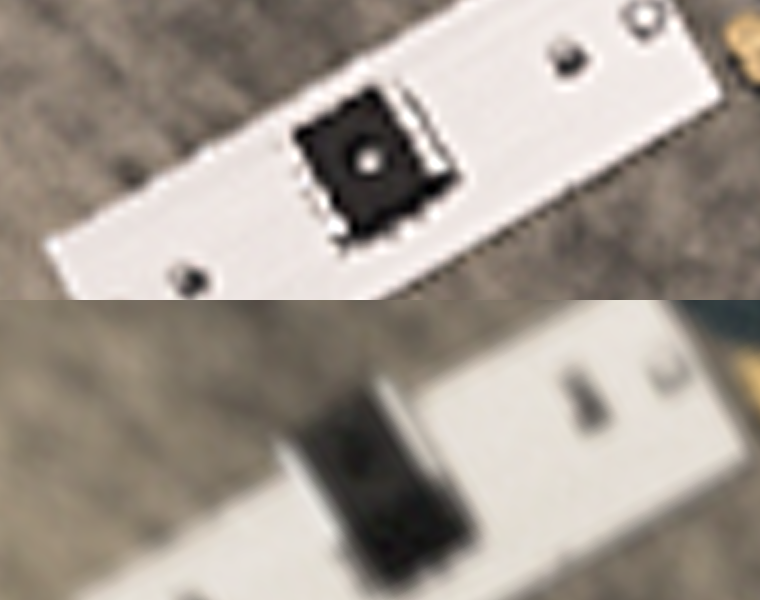

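```bash
python3 -m handwheel '[[[-0.08,-0.1,-0.2],0.06,0.7],[[0,0,-0.4],0,0.7],[[0,0,-0.5],0,0.7],[[0,0,-0.4],0,0.65],[[0,0,-0.16],0,0.6],[[0,0,0],0,0.56],[[0,0,0],0,0.53],[[0,0,0],0,0.51],[[0,0,0],0,0.502],[[0,0,0],0,0.502]]';python3 st.py
```

```text
time_s: 13.3
position: [428.1, -232.8, 25.1]
tool_rot: [1.0, 0.022, 0.001, 0.0]
force: [0.1, -0.4, 0.1]
finger_gap: 0.499
finger_force: 0.3
[ 428.09 -232.8    25.1 ] -87.48 [ 0.13 -0.45  0.12] gap mm 43.88555297697444 0.3281429455455509
```

```bash
python3 -m handwheel '[[[0,0,0],0,0.5],[[0,0,0],0,0.5],[[0,0,0],0,0.499],[[0,0,0],0,0.499],[[0,0,0],0,0.498],[[0,0,0],0,0.497],[[0,0,0],0,0.496],[[0,0,0],0,0.495],[[0,0,0],0,0.495],[[0,0,0],0,0.495]]';python3 st.py
```

```text
time_s: 14.3
position: [427.9, -232.9, 24.8]
tool_rot: [1.0, 0.022, 0.0, 0.0]
force: [-0.0, -0.2, 5.7]
finger_gap: 0.495
finger_force: 12.9
[ 427.94 -232.9    24.8 ] -87.49 [-0.01 -0.16  5.67] gap mm 43.58977613789787 12.891889221500605
```

```bash
python3 -m handwheel '[[[0,0,0.1],0,0.495],[[0,0,0.3],0,0.495],[[0,0,0.5],0,0.495],[[0,0,0.5],0,0.495],[[0.2,0,0.1],0,0.495],[[0.4,-0.06,0],0,0.495],[[0.5,-0.1,0],0,0.495],[[0.5,-0.1,0],0,0.495],[[0.5,-0.1,0],0,0.495],[[0.3,-0.06,0],0,0.495]]';python3 st.py
```

```text
time_s: 15.3
position: [549.5, -252.9, 98.4]
tool_rot: [1.0, 0.023, -0.0, -0.0]
force: [-0.2, -0.6, -0.5]
finger_gap: 0.495
finger_force: 13.1
[ 549.53 -252.85   98.44] -87.39 [-0.17 -0.58 -0.55] gap mm 43.52959652919962 13.070921399630606
```

```bash
python3 -m handwheel '[[[0.3,-0.06,0],0,0.495],[[0,0,0],0,0.495],[[0,0,-0.3],0,0.495],[[0,0,-0.4],0,0.495],[[0,0,-0.4],0,0.495],[[0,0,-0.2],0,0.495],[[0,0,-0.08],0,0.495],[[0,0,0],0,0.495],[[0,0,0],0,0.51],[[0,0,0],0,0.56]]';python3 st.py
```

```text
time_s: 16.3
position: [563.2, -257.1, 31.5]
tool_rot: [1.0, 0.022, 0.001, 0.0]
force: [-0.6, -1.0, -0.2]
finger_gap: 0.557
finger_force: 0.0
[ 563.23 -257.05   31.54] -87.49 [-0.6  -0.98 -0.23] gap mm 49.027225255364755 0.0
```

```bash
python3 -m handwheel '[[[0,0,0.3],0,0.6],[[0,0,0.7],0,0.7],[[0,0,0.6],0,0.7],[[-0.3,-0.3,0],0.4,0.7],[[-0.5,-0.4,0],0.4,0.7],[[-0.5,-0.4,0],0.4,0.7],[[-0.5,-0.4,0],0.4,0.7],[[-0.3,-0.2,0],0.35,0.7],[[0,0,0],0,0.7],[[0,0,0],0,0.7]]';python3 st.py
python3 - <<'E'
from h import *
o=[]
p,d=eyes.read_camera('side');np.savez('side3.npz',p=p,d=d)
p,d=eyes.read_camera('top')
cv2.imwrite('pics/h3.png',rect(p,'top',34,700,-150,600,600,2.))
E
```

```text
time_s: 17.3
position: [458.6, -341.5, 111.5]
tool_rot: [0.988, 0.157, 0.001, 0.0]
force: [-0.4, -0.5, -0.5]
finger_gap: 0.699
finger_force: 0.0
[ 458.61 -341.49  111.54] -71.98 [-0.42 -0.51 -0.54] gap mm 61.549174465589246 0.0
```

View pics/h3.png

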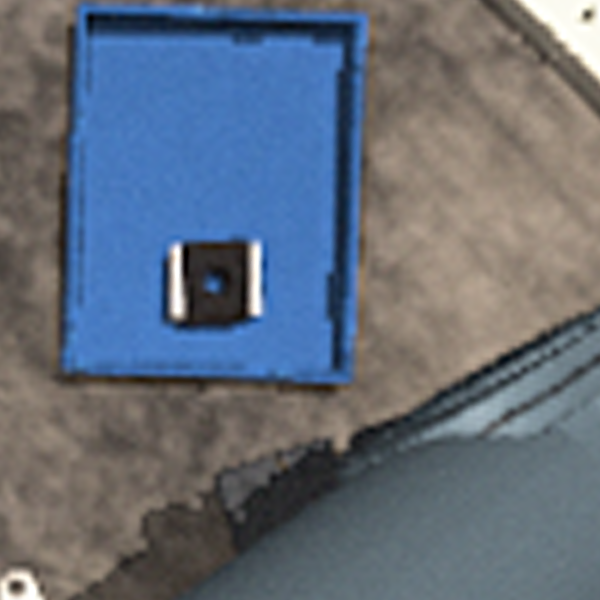

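B sits upright in the tray, with its bore at about (213,283). C is next.

```bash
python3 -m handwheel '[[[0,0,-0.3],0,0.7],[[0,0,-0.4],0,0.7],[[0,0,-0.5],0,0.7],[[0,0,-0.4],0,0.65],[[0,0,-0.13],0,0.6],[[0,0,0],0,0.56],[[0,0,0],0,0.53],[[0,0,0],0,0.51],[[0,0,0],0,0.502],[[0,0,0],0,0.502]]';python3 st.py
```

```text
time_s: 18.4
position: [457.9, -341.6, 24.1]
tool_rot: [0.988, 0.158, 0.0, 0.0]
force: [0.2, 0.3, -0.4]
finger_gap: 0.504
finger_force: 0.2
[ 457.86 -341.57   24.1 ] -71.87 [ 0.17  0.26 -0.35] gap mm 44.347821877554104 0.24915961479109683
```

```bash
python3 -m handwheel '[[[0,0,0],0,0.5],[[0,0,0],0,0.5],[[0,0,0],0,0.499],[[0,0,0],0,0.499],[[0,0,0],0,0.498],[[0,0,0],0,0.497],[[0,0,0],0,0.496],[[0,0,0],0,0.495],[[0,0,0],0,0.495],[[0,0,0],0,0.495]]';python3 st.py
```

```text
time_s: 19.4
position: [457.7, -341.6, 24.1]
tool_rot: [0.988, 0.157, 0.0, -0.0]
force: [1.6, -0.1, 0.5]
finger_gap: 0.502
finger_force: 11.0
[ 457.66 -341.57   24.07] -71.88 [ 1.58 -0.15  0.46] gap mm 44.143285176237384 10.993428298970684
```

```bash
python3 -m handwheel '[[[0,0,0.1],0,0.495],[[0,0,0.3],0,0.495],[[0,0,0.5],0,0.495],[[0,0,0.6],0,0.495],[[0.2,0.1,0.1],0,0.495],[[0.5,0.24,0],0,0.495],[[0.7,0.33,0],0,0.495],[[0.7,0.33,0],0,0.495],[[0.7,0.33,0],0,0.495],[[0.5,0.24,0],0,0.495]]';python3 st.py
```

```text
time_s: 20.4
position: [625.4, -260.0, 103.7]
tool_rot: [0.987, 0.159, 0.0, -0.001]
force: [1.0, -0.9, -2.3]
finger_gap: 0.5
finger_force: 11.1
[ 625.38 -260.04  103.75] -71.72 [ 1.05 -0.91 -2.33] gap mm 44.009281023184776 11.100906453793868
```

```bash
python3 -m handwheel '[[[0.25,0.06,0],0,0.495],[[0,0,0],0,0.495],[[0,0,-0.3],0,0.495],[[0,0,-0.4],0,0.495],[[0,0,-0.4],0,0.495],[[0,0,-0.25],0,0.495],[[0,0,-0.08],0,0.495],[[0,0,0],0,0.495],[[0,0,0],0,0.51],[[0,0,0],0,0.56]]';python3 st.py;python3 -m handwheel '[[[0,0,0.3],0,0.58],[[0,0,0.7],0,0.58],[[0,0,0.8],0,0.58],[[-0.4,0.2,0.4],0,0.58],[[-0.7,0.6,0],0,0.6],[[-0.7,0.6,0],0,0.6],[[-0.7,0.6,0],0,0.6],[[-0.7,0.6,0],0,0.6],[[-0.4,0.2,0],0,0.6],[[0,0,0],0,0.6]]';python3 st.py;python3 - <<'E'
from h import *
p,d=eyes.read_camera('side');a=rect(p,'side',20,700,200,560,560,1)
cv2.imwrite('pics/h4s.png',p)
p,d=eyes.read_camera('top');print(p.shape)
cv2.imwrite('pics/h4.png',np.hstack([cv2.resize(p[110:300,120:340],(440,380)),cv2.resize(d*0 if 0 else cv2.imread('pics/h4s.png')[120:310,150:330],(360,380))]))
P=cloud(d,'top')
for x,y in((596.7,67),(640,-256),(563,-257)):
    k=(np.hypot(P[0]-x,P[1]-y)<16);print((x,y),np.percentile(P[2][k],[10,50,90]).round(1))
k=(np.hypot(P[0]-440,P[1]+60)<12);print('table',np.median(P[2][k]))
E
```

```text
time_s: 21.4
position: [635.9, -260.6, 33.7]
tool_rot: [0.988, 0.157, 0.001, 0.001]
force: [0.2, -0.2, 0.1]
finger_gap: 0.558
finger_force: 0.0
[ 635.86 -260.62   33.67] -71.89 [ 0.18 -0.21  0.06] gap mm 49.096517368107136 0.0
time_s: 22.4
position: [452.8, -118.3, 143.5]
tool_rot: [0.987, 0.158, -0.0, -0.002]
force: [-0.2, -0.3, 0.6]
finger_gap: 0.602
finger_force: 0.0
[ 452.84 -118.29  143.48] -71.83 [-0.22 -0.29  0.56] gap mm 52.99121328229127 0.0
(384, 512, 3)
(596.7, 67) [29.1 40.8 44.1]
(640, -256) [18.4 35.6 39. ]
(563, -257) [10.3 36.2 39. ]
table 548.424270562563
```

View pics/h4.png

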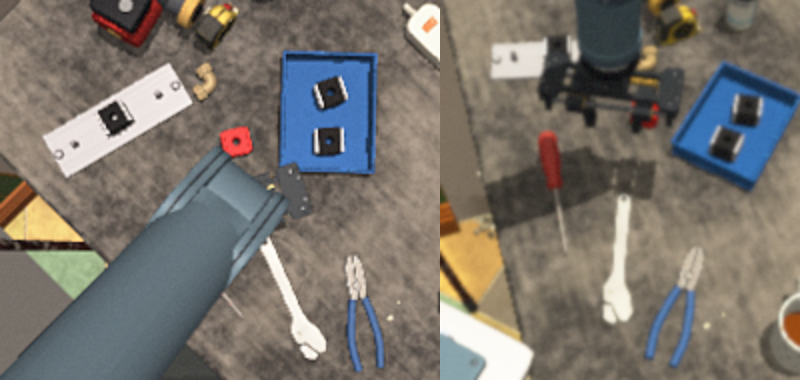

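```bash
python3 -c "
from bench import ticket;print(ticket.job_done())"
```

```text
the job is handed in; nothing more can be done
None
```

I've handed the job in, at about 22 s of the 72 s allowed: buffer a still gives (about 11 N at a 40 mm opening) and is seated flat on the middle stud, while b and c had gone hard (about 13 N and 11 N with almost no give) and are in the blue scrap tray; nothing else was touched.

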